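# Test a batch of stick battery packs

### The job

Test the black octagonal battery packs lying on the grey mat: lay each one in a V-groove of the tester, brass nose away from you, and push it gently along the groove under the hood until the nose rests against the stop wall. When all of them are home, press the spring pedal at the tester's left side fully down, hold it there for a good second and let it come up again, with the packs still home. Then take every pack out and lay it flat in the empty grey tray, and leave the other things on the bench alone.

Things in the scene. Friction and masses are not known exactly. Their poses are not given: they have to be found in the camera images.
- tester: Fixed battery tester. Origin on the bench under its middle groove; x along the grooves to the stop wall (away from the robot), y left, z up. Three 90-degree V-grooves along x, at y = -70, 0, 70 mm, from the open end x = -100 to the stop wall x = 70; flat block top between them at z = 45.4. A pack in a groove has its axis at z = 54, so 24.6 mm stands above the block top. Base plate y -105..175.
- stop1 (a point): Point on the stop wall's face at the end of the groove at tester y = -70 mm, at the height of a pack's axis: where the nose tip of a pack that is home touches. Axes as the tester's. Lay a pack in front of the hood (centre at tester x -60 to -5), then slide it in; that takes 1 to 4 N.
- stop2 (a point): Point on the stop wall's face at the end of the groove at tester y = 0 mm, at the height of a pack's axis: where the nose tip of a pack that is home touches. Axes as the tester's. Lay a pack in front of the hood (centre at tester x -60 to -5), then slide it in; that takes 1 to 4 N.
- stop3 (a point): Point on the stop wall's face at the end of the groove at tester y = 70 mm, at the height of a pack's axis: where the nose tip of a pack that is home touches. Axes as the tester's. Lay a pack in front of the hood (centre at tester x -60 to -5), then slide it in; that takes 1 to 4 N.
- stop_wall: Steel stop wall across the far end of the grooves. Origin on its near face, at tester (70, 0, 0) mm. A fixed hood covers tester x = 35..85 over all grooves, underside z = 74 (4 mm above packs), top 82; a thin contact bar on it reaches z = 106. A pack that is home has its centre at x = 32.5 and its last 40 mm stick out in front of the hood; to take it out, draw it back along the groove.
- pedal (a joint): Hinged spring pedal at the tester's left side (tester y = 140 mm). 0 = up, 0.28 rad = fully down on its stop. Hinged at its far end (tester x = 55, z = 52, axis along y); its free end points to the robot. It springs back when let go. Pressing the pad takes about 4 N at first, 9 N at the stop.
- pedal_pad (a point): Middle of the top face of the rubber pad (50 x 42 mm) at the pedal's free end, 88 mm from the hinge: press here, downwards. At rest it is at tester (-33, 140, 61) mm, at the stop about 24 mm lower. It moves with the pedal.
- mat: Fixed flat grey felt mat, 220 x 220 x 4 mm, where the packs lie at the start. Origin: centre of its underside. It is on the left or on the right of the tester.
- tray: Fixed open grey plastic tray for the tested packs, 260 (x) x 160 (y) mm outside, walls 4 mm thick and 24 mm high, floor 4 mm thick. Origin: centre of its underside. It is on the other side of the tester.
- packA_center (a point): Black octagonal stick battery pack (may be absent), lying on one of its flats: 32 mm over flats (all eight sides alike), 75 mm long over all, 0.11 to 0.21 kg. This point is its centre, on its axis and half-way along (16 mm above what it lies on). x runs along the pack towards its nose.
- packA_nose (a point): Tip of that pack's nose: the round brass contact, 18 mm across, that sticks out 5 mm at one end, 37.5 mm from the centre. The other end is plain and flat. It is delicate: press it on the wall with well under 25 N.
- packA: The same pack; origin on its underside, 16 mm below the centre.
- packB_center (a point): Black octagonal stick battery pack (may be absent), lying on one of its flats: 32 mm over flats (all eight sides alike), 75 mm long over all, 0.11 to 0.21 kg. This point is its centre, on its axis and half-way along (16 mm above what it lies on). x runs along the pack towards its nose.
- packB_nose (a point): Tip of that pack's nose: the round brass contact, 18 mm across, that sticks out 5 mm at one end, 37.5 mm from the centre. The other end is plain and flat. It is delicate: press it on the wall with well under 25 N.
- packB: The same pack; origin on its underside, 16 mm below the centre.
- packC_center (a point): Black octagonal stick battery pack (may be absent), lying on one of its flats: 32 mm over flats (all eight sides alike), 75 mm long over all, 0.11 to 0.21 kg. This point is its centre, on its axis and half-way along (16 mm above what it lies on). x runs along the pack towards its nose.
- packC_nose (a point): Tip of that pack's nose: the round brass contact, 18 mm across, that sticks out 5 mm at one end, 37.5 mm from the centre. The other end is plain and flat. It is delicate: press it on the wall with well under 25 N.
- packC: The same pack; origin on its underside, 16 mm below the centre.
- roll1: Bystander: paper label roll, 50 mm across, 25 mm high, standing on the mat's edge. Leave it alone.
- roll2: Bystander: paper label roll, 56 mm across, 30 mm high, on the mat's other edge. Leave it alone.
- jar: Bystander: glass jar, 60 mm across, 70 mm high. Leave it alone.
- driver: Bystander: screwdriver lying down. Leave it alone.
- meter: Bystander: hand-held grey and red test meter, 190 x 95 x 45 mm. Leave it alone.
- charger: Bystander: black charger brick, 60 x 100 x 35 mm. Leave it alone.
Not all that is in view belongs to the job. What is shaped like the packA but purple or turquoise is not meant.

How it is judged:
By the outcome, as a careful person would: the job done as asked, in the order asked, and still so for the second after the job is handed in, with the robot touching nothing.
Of packA, packB, packC only 2 to 3 are there at a start; the rules pass over those that are not, and their reading is None.
At some moment in a run one of packA, packB, packC may be knocked a few centimetres aside while the robot is not near it.
It also fails if it takes over 210 s, if anything falls off the work surface, if the arm or the gripper's body presses on something with over 40 N, if the wrist force passes 120 N, or if a joint passes its speed limit or range.

### The arm

A 6-joint arm with a two-finger parallel gripper is mounted at the origin on the work surface. World frame = base frame: x ahead of the robot, y to its left, z up, the work surface at z = 0. Lengths are in mm, angles in rad, forces in N, time in s.
With the tool pointing down it reaches from about 350 to 875 mm from the base axis. Payload 4.2 kg.
Tool frame: the origin (TCP) lies midway between the tips of the shut fingers; the grasp point (between the pads) lies 19 mm behind it (arm.grasp_offset is the distance from the TCP to the grasp point, in mm); z points along the fingers, y is the direction in which the jaws open and shut (so a half turn about z gives the same grasp; the last joint's range is limited). The gripper opens to 85 mm and grips with 20 to 120 N. Pads are 22 mm wide; open, the fingers measure 114 mm over their backs; the gripper's body (76 mm by 85 mm) begins 54 mm behind the grasp point. The pads swing forward as they close: fully open they stand 13 mm farther back than shut.
Start: joints at [-0.899, 0.385, 0.008, 0, -1.194, -0.259], TCP at [250.747, -572.473, 231.312] pointing down, gripper open.
Joint ranges: [-3.14, 3.14], [-1.21, 2.06], [-1.07, 1.41], [-3.16, 2.05], [-2.99, -0.16], [-3.1, 3.1]. Speed limits (rad/s): [2.79, 2.79, 3.14, 3.14, 3.14, 3.14].

### API

Orientations are given as a unit quaternion [x, y, z, w].
In Python, from bench import arm gives the robot as it stands.
- The arm moves only by the tool move_arm, never from a script. Its argument "moves" is a list of rows, each an object with "gripper": the gripper's target within -1 to 1 (fully open at 1, half-way at 0, shut at -1); "xyz": the shift along the tool's x, y, z in cm, a list of three; "angular": the turn, a rotation vector about the tool's x, y, z in rad, a list of three. In form: [{"gripper": gripper, "xyz": [dx, dy, dz], "angular": [wx, wy, wz]}, ...]. A call has 1 to 10 rows; each row is the pose to reach, as a shift and turn from the pose commanded when the call began, along the tool's axes at that moment; what a row does not reach only later rows make up. A row lasts 1/8 s, in which the tool goes at most 62.5 mm and 10.7 degrees, less where a joint would pass 70% of its speed; a pose out of reach is approached as far as the arm can. A call with a gripper value outside its range is refused whole. The fingers move at their own pace and stop on an object; the grip force is fixed at half the most. Time passes only in rows, so rows that repeat a pose let the fingers close. It gives the time, the measured TCP pose, the force and the opening at its end, in the units of the state.
- arm.read_state(): the state, without advancing time (a new reading comes with each control period).
- arm.get_image(name): name is "scene" or "top"; returns (picture, depth): 400x640x3 uint8, blue, green, red; 400x640 float32, mm along the optical axis (not along the pixel's ray), 0 where there is no reading.
- arm.get_calibration(name): a dict with "camera_matrix" (3x3 intrinsics, pixels), "k1" (the pictures are not rectified: a ray, as slopes to the right and down, at radius r is drawn at 1 + k1 r^2 times it, then the intrinsics apply), "R" (3x3) and "t" (3): a world point X has camera coordinates R X + t. Camera axes: x right, y down, z forward; pixel columns grow to the right and rows downward; lengths in mm; the calibration is good to about 2 mm. A picture is of the moment at which its call begins. get_calibration takes no time and is no camera call.
- arm.job_done(): hands the job in, once; it reports no verdict.
The state is a dict: "clock": time; "joints": joint angles; "joint_vel": joint speeds; "joint_efforts": joint torques, N m; "position": TCP position; "ee_rot": TCP orientation; "contact_force": force on the tool from outside, world axes, zero at the start; "wrist_torque": the same for the moment, N m; "gripper_width": finger opening in mm.
Only numpy, scipy, OpenCV 4.12 (cv2) and the standard library are available. Lean on these libraries where they do the work, as an engineer would, in place of code of your own. Each camera call takes 0.05 s, during which the arm holds its last target. There are 200 camera calls.

## Working session

There is one attempt and no reset: what is moved stays moved. The work goes in short steps, Python scripts to look and compute and a tool call to move; the robot and the scene stay as the last step left them, time stands still between calls to the robot, and variables do not carry over. Pictures are saved under pics/ and viewed, about 12 in all and at most 16, crops included, and the job is handed in when it is done.

Besides the shell and the picture viewer there is one more tool, called after "Call:" as name(argument=value, ...), one argument or row to a line, values as JSON. move_arm: Moves the arm, as the interface text tells. Its arguments: {"type":"object","properties":{"moves":{"type":"array","items":{"type":"object","properties":{"gripper":{"type":"number"},"xyz":{"type":"array","items":{"type":"number"}},"angular":{"type":"array","items":{"type":"number"}}}}}},"required":["moves"]}

```bash
mkdir -p pics
cat > h.py <<'E'
from bench import arm
import numpy as np, cv2
from scipy.spatial.transform import Rotation as Rn
def snap(n,name):
    im,d=arm.get_image(n); cv2.imwrite(f'pics/{name}.png',im); np.save(f'pics/{name}.npy',d); return im,d
def world(n,uv,d):
    c=arm.get_calibration(n);K=np.array(c['camera_matrix']);uv=np.atleast_2d(uv).astype(float)
    p=cv2.undistortPoints(uv.reshape(-1,1,2),K,np.array([c['k1'],0,0,0,0.])).reshape(-1,2)
    d=np.atleast_1d(d); X=np.c_[p*d[:,None],d]
    return (X-np.array(c['t']))@np.array(c['R'])
def cloud(n,d):
    v,u=np.mgrid[0:400,0:640]
    return world(n,np.c_[u.ravel(),v.ravel()],d.ravel()).reshape(400,640,3)
def onz(n,uv,z):
    a=world(n,uv,np.ones(1)*100);b=world(n,uv,np.ones(1)*1000); t=(z-a[:,2])/(b[:,2]-a[:,2]); return a+(b-a)*t[:,None]
E
python3 - <<'E'
from h import *
print(arm.read_state())
for n in('top','scene'):
    snap(n,n+'0'); print(arm.get_calibration(n))
E
```

```text
{'clock': 0.0, 'joints': array([-8.99435259e-01,  3.85511092e-01,  6.62463678e-03, -5.17632216e-04,
       -1.19403496e+00, -2.58592727e-01]), 'joint_vel': array([-0.00080545,  0.00141231, -0.00065651, -0.00118666,  0.00035393,
       -0.00247848]), 'joint_efforts': array([-1.44280248e-04, -3.92287016e+01,  1.88402957e+01,  4.18639988e+00,
       -4.59456991e-03, -1.48598343e-05]), 'position': array([ 250.48980298, -571.95215983,  230.24582223]), 'ee_rot': array([-2.04828579e-01,  9.78797255e-01,  1.05760521e-03, -2.61425827e-04]), 'contact_force': array([0.00237177, 0.36959214, 0.66577994]), 'wrist_torque': array([-0.01104905,  0.01574583,  0.01143466]), 'gripper_width': 85.26308622373587}
{'camera_matrix': array([[452.51342603,   0.        , 323.44990034],
       [  0.        , 452.51342603, 197.92728926],
       [  0.        ,   0.        ,   1.        ]]), 'k1': -0.09758481495994904, 'R': array([[-0.0088299 , -0.99962929, -0.02575474],
       [-0.99707716,  0.01075618, -0.07564026],
       [ 0.07588924,  0.02501157, -0.99680251]]), 't': array([ -71.52574772,  521.56585389, 1526.95022424])}
{'camera_matrix': array([[458.91701154,   0.        , 317.47362634],
       [  0.        , 458.91701154, 204.97584878],
       [  0.        ,   0.        ,   1.        ]]), 'k1': 0.003573986050595993, 'R': array([[ 0.43058533,  0.90246165,  0.01261942],
       [ 0.77188724, -0.36096712, -0.52334771],
       [-0.46774604,  0.23508662, -0.85202578]]), 't': array([-149.93113732, -382.7842615 , 1804.93620748])}
```

View pics/top0.png

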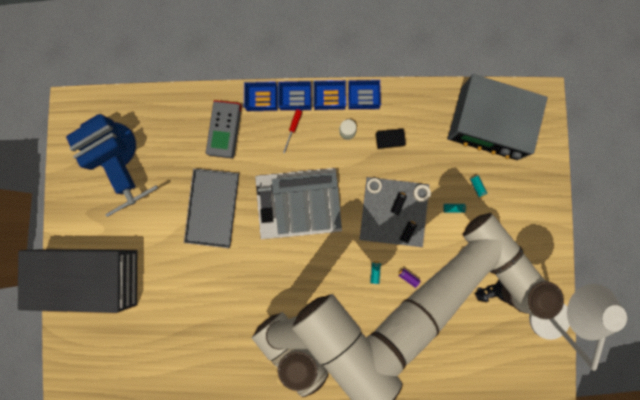

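View pics/scene0.png

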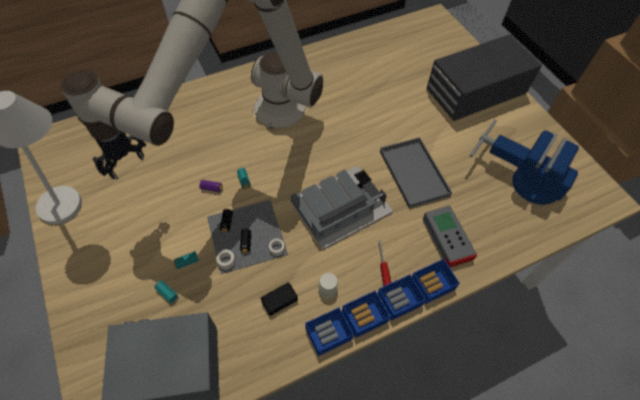

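Two black packs are on the mat, at top (399,203) and (408,232). The purple and turquoise ones are decoys, and the black thing at (487,293) is the gripper. The tester is at (300,203), the tray at (212,208), and the charger at (390,138). Next I confirm with an enlarged crop and measure.

Run:
```python
from h import *
im=cv2.imread('pics/top0.png');s=cv2.imread('pics/scene0.png')
a=cv2.resize(im[160:260,355:440],None,fx=4.5,fy=4.5,interpolation=cv2.INTER_CUBIC)
b=cv2.resize(im[160:250,250:350],None,fx=4,fy=4,interpolation=cv2.INTER_CUBIC)
o=np.zeros((450,800,3),np.uint8);o[:450,:382]=a;o[:360,390:790]=b;cv2.imwrite('pics/c1.png',o)
for n in('top','scene'):
    d=np.load(f'pics/{n}0.npy');P=cloud(n,d);np.save(f'pics/{n}P.npy',P);I=cv2.imread(f'pics/{n}0.png').astype(int)
    ok=(d>0)
    # mat packs
    if n=='top': m0=np.s_[175:250,358:430]
    else: m0=np.s_[195:275,205:290]
    Q=P[m0];B=I[m0].max(2)
    m=((Q[...,2]>15)&(Q[...,2]<45)&(B<70)).astype(np.uint8)
    k,l,st,c=cv2.connectedComponentsWithStats(m)
    for i in range(1,k):
        if st[i,4]>25:
            q=Q[l==i]; top=q[q[:,2]>28] ; r=cv2.minAreaRect(q[:,:2].astype(np.float32)); print(n,c[i]+[m0[1].start,m0[0].start],st[i,4],r,q[:,2].max(),np.median(top,0))
    # tester block: top view heights
    if n=='top':
        for nm,sl,lo,hi in(('tester',np.s_[165:242,250:345],2,130),('tray',np.s_[165:250,180:242],12,40)):
            Q=P[sl];q=Q[(Q[...,2]>lo)&(Q[...,2]<hi)]
            r=cv2.minAreaRect(q[:,:2].astype(np.float32));print(nm,r,q.min(0),q.max(0))
        Q=P[165:242,250:345]
        q=Q[abs(Q[...,2]-82)<4];print('hood',cv2.minAreaRect(q[:,:2].astype(np.float32)),len(q))
        q=Q[abs(Q[...,2]-45)<2.5];print('block',cv2.minAreaRect(q[:,:2].astype(np.float32)),len(q))
        for z,uvs in((45.4,[(300,220),(280,200)]),): pass
        print(P[150,450],P[300,150])
```

```text
top [398.30964467 203.34010152] 197 ((499.9413757324219, -331.2715759277344), (31.288127899169922, 70.10453033447266), 65.31311798095703) 42.17617889496265 [ 499.38701546 -331.42869269   33.83266044]
top [408.41121495 231.31308411] 214 ((404.8556213378906, -363.2872009277344), (33.29249954223633, 74.91163635253906), 61.14952087402344) 43.49896615462329 [ 401.91471775 -363.25779286   34.48202621]
tester ((506.2073974609375, 16.800018310546875), (327.5995178222656, 264.6254577636719), 89.35577392578125) [ 373.49895147 -148.34376022    2.00255106] [640.3208166  179.43550273 114.02024924]
tray ((490.57037353515625, 315.0721130371094), (163.58767700195312, 258.5700988769531), 83.29434967041016) [355.61578967 220.10846199  12.02959695] [627.21080756 407.26655628  33.31914118]
hood ((568.9468994140625, -14.67340087890625), (50.669227600097656, 214.21685791015625), 5.377486705780029) 513
block ((479.75909423828125, 4.603729248046875), (280.275390625, 155.3906707763672), 89.58348083496094) 1048
[ 686.26433148 -520.98363396   -5.21070257] [170.40061893 534.36789442   0.91073426]
scene [225.85436893 219.34466019] 206 ((405.5138244628906, -361.65289306640625), (32.70740509033203, 73.47218322753906), 62.48717498779297) 42.115855841889356 [ 406.27357581 -361.64162048   34.13396868]
scene [245.10572687 238.96035242] 227 ((497.4465637207031, -329.5078125), (33.331138610839844, 85.92852020263672), 69.62460327148438) 42.72804256690173 [ 500.97886175 -330.88211076   34.64813267]
```

View pics/c1.png

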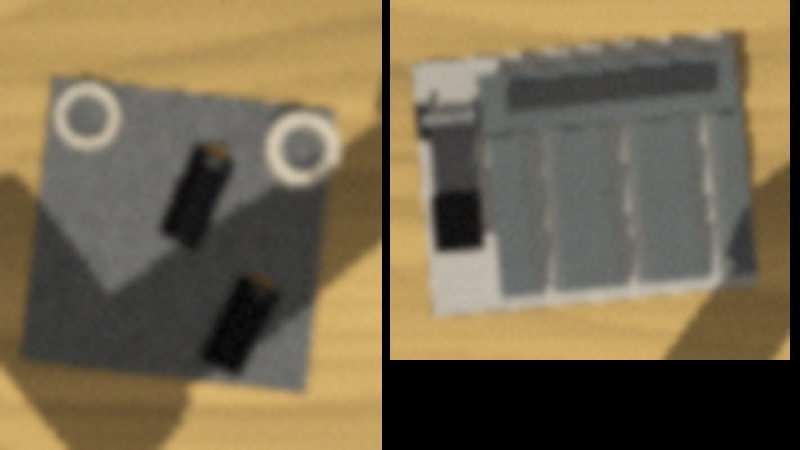

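```bash
cat > fit.py <<'E'
from h import *
from scipy.optimize import least_squares
from scipy.interpolate import interp1d
def H(x,y):
    h=np.full(x.shape,45.4)
    g=np.min([abs(y-c) for c in(-70,0,70)],0); h=np.where(g<14,31.4+g,h)
    return np.where(x>35,82,h)
for n,z0 in(('top',0),('scene',0)):
    P=np.load(f'pics/{n}P.npy')
    # bench/plane bias check near the tester
    q=P.reshape(-1,3);q=q[np.isfinite(q).all(1)]
    near=q[(abs(q[:,0]-330)<40)&(abs(q[:,1]-100)<60)];print(n,'bench z',np.median(near[:,2]))
    q=q[(q[:,2]>20)&(q[:,2]<90)&(abs(q[:,0]-510)<150)&(abs(q[:,1]+20)<150)]
    def f(p):
        c,s=np.cos(p[2]),np.sin(p[2]);d=q[:,:2]-p[:2]
        x=d@[c,s];y=d@[-s,c]
        w=(x>-95)&(x<80)&(abs(y)<95)
        return np.where(w,np.clip(q[:,2]-p[3]-H(x,y),-15,15),6)
    best=None
    for dx in range(-16,17,4):
      for dy in range(-20,21,4):
        for a in (.06,.094,.13):
          p=np.array([509+dx,-20+dy,a,0.]);v=(f(p)**2).sum()
          if best is None or v<best[0]:best=(v,p)
    from scipy.optimize import minimize
    r=minimize(lambda p:(f(p)**2).sum(),best[1],method='Nelder-Mead',options=dict(initial_simplex=best[1]+np.array([[0,0,0,0],[4,0,0,0],[0,4,0,0],[0,0,.03,0],[0,0,0,2]])))
    print(n,r.x,np.degrees(r.x[2]),np.sqrt(r.fun/len(q)),len(q))
    m=np.array([[abs(q[:,0]-300)<0]])
    t=P.reshape(-1,3);t=t[np.isfinite(t).all(1)&(t[:,2]>14)&(t[:,2]<34)&(abs(t[:,0]-490)<150)&(abs(t[:,1]-315)<95)]
    print(n,'tray',cv2.minAreaRect(t[:,:2].astype(np.float32)))
E
python3 fit.py
```

```text
top bench z -0.586391152962205
top [ 5.09893186e+02 -2.30339085e+01  9.05816564e-02 -4.63456838e-01] 5.189946612317952 4.644075279689179 3440
top tray ((490.57037353515625, 315.0721130371094), (163.58767700195312, 258.5700988769531), 83.29434967041016)
scene bench z -0.01820821779407011
scene [ 5.06451864e+02 -2.31167947e+01  8.50310401e-02 -2.96862136e-02] 4.871919726441497 4.547018638440298 3145
scene tray ((490.4975280761719, 313.3126220703125), (163.7303466796875, 267.8345031738281), 83.3617935180664)
```

```bash
cat >> h.py <<'E'
T0=np.array([508,-23.]);TY=0.088
TR0=np.array([490.5,314.2]);TRY=np.radians(-6.7)
def t2w(x,y,o=T0,a=TY): return o+[x*np.cos(a)-y*np.sin(a),x*np.sin(a)+y*np.cos(a)]
def go(x,y,z,jaw):
    "jaw: world angle (deg) of the jaw axis"
    s=arm.read_state();R=Rn.from_quat(s['ee_rot']);M=R.as_matrix()
    d=np.radians(jaw)-np.arctan2(M[1,1],M[0,1]);d=(d+np.pi/2)%np.pi-np.pi/2
    j=np.radians(jaw)
    best=min((Rn.from_matrix(np.array([[np.sin(a),np.cos(a),0],[-np.cos(a),np.sin(a),0],[0,0,-1]]).T.T) for a in(j,j+np.pi)),key=lambda q:(R.inv()*q).magnitude())
    print('xyz cm',np.round(M.T@(np.array([x,y,z])-s['position'])/10,2),'ang',np.round((R.inv()*best).as_rotvec(),3),'j6 %.2f'%s['joints'][5],'pos',s['position'].round(1),'F',s['contact_force'].round(1),'w %.1f'%s['gripper_width'],'t %.1f'%s['clock'])
E
python3 - <<'E'
from h import *
go(500,-331,150,67.5);go(500,-331,14,67.5)
E
```

```text
Traceback (most recent call last):
  File "h.py", line 24, in go
    best=min((Rn.from_matrix(np.array([[np.sin(a),np.cos(a),0],[-np.cos(a),np.sin(a),0],[0,0,-1]]).T.T) for a in(j,j+np.pi)),key=lambda q:(R.inv()*q).magnitude())
  File "h.py", line 24, in <genexpr>
    best=min((Rn.from_matrix(np.array([[np.sin(a),np.cos(a),0],[-np.cos(a),np.sin(a),0],[0,0,-1]]).T.T) for a in(j,j+np.pi)),key=lambda q:(R.inv()*q).magnitude())
              ~~~~~~~~~~~~~~^^^^^^^^^^^^^^^^^^^^^^^^^^^^^^^^^^^^^^^^^^^^^^^^^^^^^^^^^^^^^^^^^^^^^^^^^^^
  File "scipy/spatial/transform/_rotation.pyx", line 1143, in scipy.spatial.transform._rotation.Rotation.from_matrix
ValueError: Non-positive determinant (left-handed or null coordinate frame) in rotation matrix 0: [[ 0.92387953  0.38268343  0.        ]
 [-0.38268343  0.92387953  0.        ]
 [ 0.          0.         -1.        ]].
```

```bash
sed -i 's/\[\[np.sin(a),np.cos(a),0\],\[-np.cos(a),np.sin(a),0\],\[0,0,-1\]\]).T.T/[[-np.sin(a),np.cos(a),0],[np.cos(a),np.sin(a),0],[0,0,-1]])/; /d=np.radians(jaw)-np/d' h.py
python3 - <<'E'
from h import *
go(500,-331,150,67.5);go(500,-331,14,67.5)
E
```

```text
xyz cm [-32.52  12.06   8.05] ang [ 0.002 -0.001  0.805] j6 -0.26 pos [ 250.5 -572.   230.3] F [1.2 1.1 0.7] w 85.2 t 0.1
xyz cm [-32.52  12.03  21.65] ang [ 0.002 -0.001  0.805] j6 -0.26 pos [ 250.5 -572.   230.3] F [1.2 1.1 0.7] w 85.2 t 0.1
```

Call:
move_arm(
  moves=[
    {"gripper":0.4,"xyz":[-32.5,12.05,8],"angular":[0,0,0.805]},
    {"gripper":0.4,"xyz":[-32.5,12.05,8],"angular":[0,0,0.805]},
    {"gripper":0.4,"xyz":[-32.5,12.05,8],"angular":[0,0,0.805]},
    {"gripper":0.4,"xyz":[-32.5,12.05,8],"angular":[0,0,0.805]},
    {"gripper":0.4,"xyz":[-32.5,12.05,8],"angular":[0,0,0.805]},
    {"gripper":0.4,"xyz":[-32.5,12.05,8],"angular":[0,0,0.805]},
    {"gripper":0.4,"xyz":[-32.5,12.05,8],"angular":[0,0,0.805]},
    {"gripper":0.4,"xyz":[-32.5,12.05,8],"angular":[0,0,0.805]},
    {"gripper":0.4,"xyz":[-32.5,12.05,8],"angular":[0,0,0.805]},
  ],
)

```text
clock: 1.23
position: [499.3, -332.6, 151.6]
ee_rot: [0.196, 0.981, -0.0, 0.0]
contact_force: [-0.5, -0.1, 0.6]
gripper_width: 59.7
```

Run:
```python
from h import *
go(500,-331,14,67.5)
im,d=snap('top','t1');im2,_=snap('scene','s1')
a=cv2.resize(im[150:260,350:450],None,fx=4,fy=4,interpolation=cv2.INTER_CUBIC);b=cv2.resize(im2[150:260,190:290],None,fx=4,fy=4,interpolation=cv2.INTER_CUBIC)
cv2.imwrite('pics/c2.png',np.hstack([a,b]))
```

```text
xyz cm [ 0.    0.17 13.76] ang [-0.     0.    -0.001] j6 -1.65 pos [ 499.3 -332.6  151.6] F [-0.5 -0.1  0.6] w 59.7 t 1.2
```

View pics/c2.png

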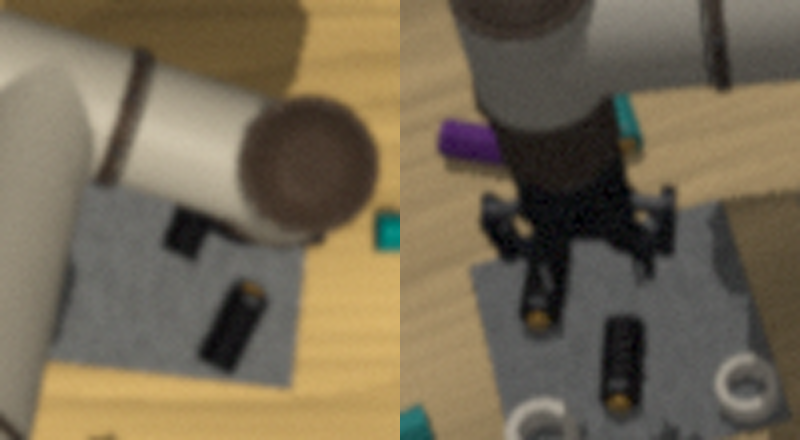

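The crop shows both packs undisturbed and the open jaws across pack A, so I go down and grip.

Call:
move_arm(
  moves=[
    {"gripper":0.4,"xyz":[0,0.1,5],"angular":[0,0,0]},
    {"gripper":0.4,"xyz":[0,0.1,10],"angular":[0,0,0]},
    {"gripper":0.4,"xyz":[0,0.1,13.7],"angular":[0,0,0]},
    {"gripper":0.4,"xyz":[0,0.1,13.7],"angular":[0,0,0]},
    {"gripper":-1,"xyz":[0,0.1,13.7],"angular":[0,0,0]},
    {"gripper":-1,"xyz":[0,0.1,13.7],"angular":[0,0,0]},
    {"gripper":-1,"xyz":[0,0.1,13.7],"angular":[0,0,0]},
    {"gripper":-1,"xyz":[0,0.1,13.7],"angular":[0,0,0]},
  ],
)

```text
clock: 2.33
position: [502.1, -331.6, 17.0]
ee_rot: [0.194, 0.981, -0.001, 0.002]
contact_force: [-0.4, -0.5, 6.9]
gripper_width: 30.2
```

Run:
```python
from h import *
jaw=90+np.degrees(TY)
p=t2w(-25,-70);go(*p,150,jaw);go(*p,48,jaw)
```

```text
xyz cm [ 10.15  21.38 -13.36] ang [-0.002  0.005 -0.479] j6 -1.65 pos [ 502.1 -331.6   17. ] F [-0.4 -0.5  6.9] w 30.2 t 2.3
xyz cm [10.2  21.39 -3.16] ang [-0.002  0.005 -0.479] j6 -1.65 pos [ 502.1 -331.6   17. ] F [-0.4 -0.5  6.9] w 30.2 t 2.3
```

Call:
move_arm(
  moves=[
    {"gripper":-1,"xyz":[0,0,-6],"angular":[0,0,0]},
    {"gripper":-1,"xyz":[0,0,-12],"angular":[0,0,0]},
    {"gripper":-1,"xyz":[2,4.3,-13.5],"angular":[0,0,-0.1]},
    {"gripper":-1,"xyz":[4.2,8.6,-13.5],"angular":[0,0,-0.2]},
    {"gripper":-1,"xyz":[6.4,12.9,-13.5],"angular":[0,0,-0.3]},
    {"gripper":-1,"xyz":[8.6,17.2,-13.5],"angular":[0,0,-0.4]},
    {"gripper":-1,"xyz":[10.2,21.4,-13.5],"angular":[0,0,-0.48]},
    {"gripper":-1,"xyz":[10.2,21.4,-13.5],"angular":[0,0,-0.48]},
    {"gripper":-1,"xyz":[10.2,21.4,-13.5],"angular":[0,0,-0.48]},
  ],
)

```text
clock: 3.45
position: [488.0, -94.0, 149.7]
ee_rot: [-0.044, 0.999, 0.0, 0.0]
contact_force: [0.7, 0.4, -0.7]
gripper_width: 30.3
```

Run:
```python
from h import *
jaw=90+np.degrees(TY)
p=t2w(-25,-70);go(*p,51,jaw)
im,d=snap('top','t2');im2,d2=snap('scene','s2')
a=cv2.resize(im[130:270,250:400],None,fx=3,fy=3,interpolation=cv2.INTER_CUBIC);b=cv2.resize(im2[110:250,245:375],None,fx=3,fy=3,interpolation=cv2.INTER_CUBIC)
cv2.imwrite('pics/c3.png',np.hstack([a[:420],b[:420,:350]]))
```

```text
xyz cm [-0.11 -0.11  9.87] ang [ 0.     0.001 -0.   ] j6 -1.62 pos [488.  -94.  149.7] F [ 0.7  0.4 -0.7] w 30.3 t 3.5
```

View pics/c3.png

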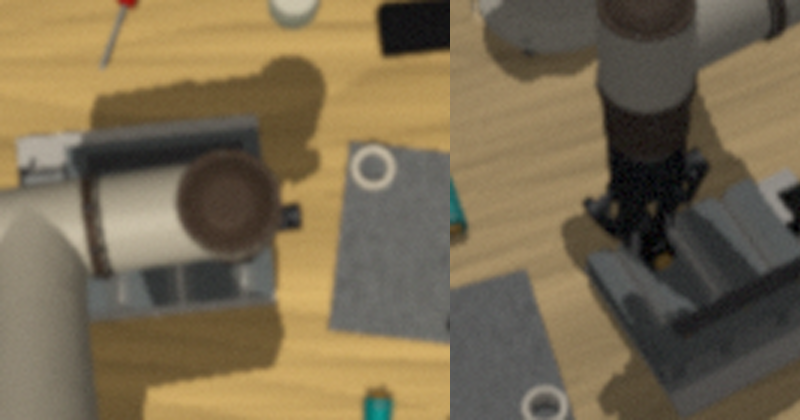

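The pack is held with its nose forward, at scene-crop (660,262), above groove 1. I lower it gently.

Call:
move_arm(
  moves=[
    {"gripper":-1,"xyz":[-0.1,-0.1,5],"angular":[0,0,0]},
    {"gripper":-1,"xyz":[-0.1,-0.1,8.5],"angular":[0,0,0]},
    {"gripper":-1,"xyz":[-0.1,-0.1,9.7],"angular":[0,0,0]},
    {"gripper":-1,"xyz":[-0.1,-0.1,9.9],"angular":[0,0,0]},
    {"gripper":-1,"xyz":[-0.1,-0.1,9.9],"angular":[0,0,0]},
  ],
)

```text
clock: 4.18
position: [488.2, -95.4, 51.6]
ee_rot: [-0.044, 0.999, -0.0, -0.001]
contact_force: [-4.8, 2.4, 5.2]
gripper_width: 30.1
```

Call:
move_arm(
  moves=[
    {"gripper":0.3,"xyz":[0,0,0],"angular":[0,0,0]},
    {"gripper":0.3,"xyz":[0,0,0],"angular":[0,0,0]},
    {"gripper":0.3,"xyz":[0,0,0],"angular":[0,0,0]},
    {"gripper":0.3,"xyz":[0,0,-5],"angular":[0,0,0]},
    {"gripper":0.3,"xyz":[0,0,-10],"angular":[0,0,0]},
  ],
)

```text
clock: 4.8
position: [488.9, -95.1, 151.1]
ee_rot: [-0.044, 0.999, -0.0, -0.001]
contact_force: [1.0, 1.1, 0.2]
gripper_width: 55.5
```

Run:
```python
from h import *
s=arm.read_state();print(s['position'],s['contact_force'],s['gripper_width'])
im2,d2=snap('scene','s3')
P=cloud('scene',d2)
d=P[...,:2]-T0;c,sn=np.cos(TY),np.sin(TY)
x=d@[c,sn];y=d@[-sn,c]
m=(x>-100)&(x<34)&(abs(y+70)<22)&(P[...,2]>58)&(P[...,2]<78)&(im2.max(2)<75)
print(m.sum(),x[m].min(),x[m].max(),np.percentile(y[m],[2,50,98]),np.percentile(P[m][:,2],[50,95]))
cv2.imwrite('pics/c4.png',cv2.resize(im2[130:270,230:400],None,fx=4,fy=4,interpolation=cv2.INTER_CUBIC))
```

```text
[488.90633061 -95.13825508 151.11523811] [1.03397934 1.14612153 0.19538737] 55.506193130495134
196 -64.31089315127034 12.49582784186693 [-85.53509526 -72.50239788 -54.9489404 ] [66.96699992 73.44141476]
```

View pics/c4.png

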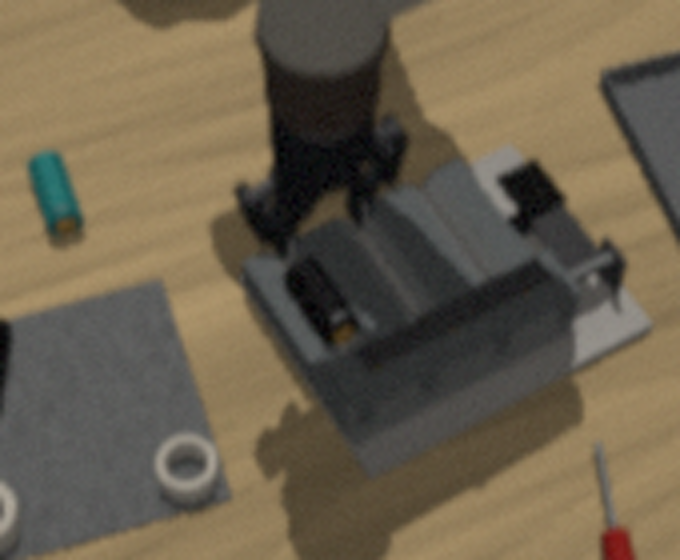

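Pack A (crop 320,300) lies in groove 1, nose to the wall, spanning x from -64 to 12. Now I push from behind with the fingers shut.

Run:
```python
from h import *
jaw=90+np.degrees(TY)
for x,z in((-95,120),(-95,52),(-30,52),(-16,52)): go(*t2w(x,-70),z,jaw)
```

```text
xyz cm [7.46 0.11 3.77] ang [-0.002  0.013  0.002] j6 -1.62 pos [493.4 -95.4 158.6] F [1.7 0.7 5. ] w 55.5 t 4.8
xyz cm [ 7.55  0.12 10.57] ang [-0.002  0.013  0.002] j6 -1.62 pos [493.4 -95.4 158.6] F [1.7 0.7 5. ] w 55.5 t 4.8
xyz cm [ 1.05  0.11 10.65] ang [-0.002  0.013  0.002] j6 -1.62 pos [493.4 -95.4 158.6] F [1.7 0.7 5. ] w 55.5 t 4.8
xyz cm [-0.35  0.11 10.67] ang [-0.002  0.013  0.002] j6 -1.62 pos [493.4 -95.4 158.6] F [1.7 0.7 5. ] w 55.5 t 4.8
```

Call:
move_arm(
  moves=[
    {"gripper":-1,"xyz":[4,0,0],"angular":[0,0,0]},
    {"gripper":-1,"xyz":[7.2,0,0],"angular":[0,0,0]},
    {"gripper":-1,"xyz":[7.2,0,3],"angular":[0,0,0]},
    {"gripper":-1,"xyz":[7.2,0,6],"angular":[0,0,0]},
    {"gripper":-1,"xyz":[7.2,0,9.8],"angular":[0,0,0]},
    {"gripper":-1,"xyz":[7.2,0,9.8],"angular":[0,0,0]},
    {"gripper":-1,"xyz":[7.2,0,9.8],"angular":[0,0,0]},
  ],
)

```text
clock: 5.72
position: [418.4, -101.3, 53.2]
ee_rot: [-0.044, 0.999, -0.0, 0.001]
contact_force: [0.1, 0.4, 0.0]
gripper_width: 0.1
```

Run:
```python
from h import *
jaw=90+np.degrees(TY)
for x,z in((-75,53),(-30,53),(-16,53)): go(*t2w(x,-70),z,jaw)
```

```text
xyz cm [-2.12  0.01  0.02] ang [-0.     0.002  0.   ] j6 -1.63 pos [ 418.4 -101.3   53.2] F [0.1 0.4 0. ] w 0.1 t 5.7
xyz cm [-6.62  0.01  0.03] ang [-0.     0.002  0.   ] j6 -1.63 pos [ 418.4 -101.3   53.2] F [0.1 0.4 0. ] w 0.1 t 5.7
xyz cm [-8.02  0.01  0.03] ang [-0.     0.002  0.   ] j6 -1.63 pos [ 418.4 -101.3   53.2] F [0.1 0.4 0. ] w 0.1 t 5.7
```

Call:
move_arm(
  moves=[
    {"gripper":-1,"xyz":[-1.5,0,0],"angular":[0,0,0]},
    {"gripper":-1,"xyz":[-2.2,0,0],"angular":[0,0,0]},
    {"gripper":-1,"xyz":[-2.9,0,0],"angular":[0,0,0]},
    {"gripper":-1,"xyz":[-3.6,0,0],"angular":[0,0,0]},
    {"gripper":-1,"xyz":[-4.3,0,0],"angular":[0,0,0]},
    {"gripper":-1,"xyz":[-5.0,0,0],"angular":[0,0,0]},
    {"gripper":-1,"xyz":[-5.7,0,0],"angular":[0,0,0]},
    {"gripper":-1,"xyz":[-6.3,0,0],"angular":[0,0,0]},
    {"gripper":-1,"xyz":[-6.8,0,0],"angular":[0,0,0]},
    {"gripper":-1,"xyz":[-7.2,0,0],"angular":[0,0,0]},
  ],
)

```text
clock: 6.98
position: [489.5, -94.9, 52.3]
ee_rot: [-0.044, 0.999, 0.0, 0.0]
contact_force: [-1.4, 0.6, 0.4]
gripper_width: 0.2
```

Call:
move_arm(
  moves=[
    {"gripper":-1,"xyz":[-0.2,0,0],"angular":[0,0,0]},
    {"gripper":-1,"xyz":[-0.4,0,0],"angular":[0,0,0]},
    {"gripper":-1,"xyz":[-0.5,0,0],"angular":[0,0,0]},
    {"gripper":-1,"xyz":[-0.6,0,0],"angular":[0,0,0]},
  ],
)

```text
clock: 7.48
position: [495.1, -94.4, 52.3]
ee_rot: [-0.044, 0.999, 0.0, -0.0]
contact_force: [-0.6, 0.5, -0.1]
gripper_width: -0.0
```

Call:
move_arm(
  moves=[
    {"gripper":-1,"xyz":[-0.1,0,0],"angular":[0,0,0]},
    {"gripper":-1,"xyz":[-0.2,0,0],"angular":[0,0,0]},
    {"gripper":-1,"xyz":[-0.3,0,0],"angular":[0,0,0]},
  ],
)

```text
clock: 7.85
position: [498.2, -94.1, 52.3]
ee_rot: [-0.044, 0.999, 0.0, -0.0]
contact_force: [-1.3, 0.4, -0.1]
gripper_width: -0.1
```

Call:
move_arm(
  moves=[
    {"gripper":-1,"xyz":[-0.1,0,0],"angular":[0,0,0]},
    {"gripper":-1,"xyz":[-0.2,0,0],"angular":[0,0,0]},
    {"gripper":-1,"xyz":[-0.2,0,0],"angular":[0,0,0]},
  ],
)

```text
clock: 8.22
position: [499.5, -94.1, 52.2]
ee_rot: [-0.044, 0.999, -0.0, -0.001]
contact_force: [-1.9, 0.6, 1.8]
gripper_width: -0.1
```

Call:
move_arm(
  moves=[
    {"gripper":-1,"xyz":[-0.1,0,0],"angular":[0,0,0]},
    {"gripper":-1,"xyz":[-0.2,0,0],"angular":[0,0,0]},
    {"gripper":-1,"xyz":[-0.2,0,0],"angular":[0,0,0]},
  ],
)

```text
clock: 8.6
position: [499.5, -94.1, 52.0]
ee_rot: [-0.044, 0.999, -0.0, -0.003]
contact_force: [-5.8, 0.9, 5.4]
gripper_width: -0.2
```

Call:
move_arm(
  moves=[
    {"gripper":-1,"xyz":[0.4,0,0],"angular":[0,0,0]},
    {"gripper":0,"xyz":[3.5,0,0],"angular":[0,0,0]},
    {"gripper":0.4,"xyz":[5,0,-5],"angular":[0,0,0]},
    {"gripper":0.4,"xyz":[9,0,-10],"angular":[0,0,0]},
    {"gripper":0.4,"xyz":[12,0,-12],"angular":[0,0,0]},
    {"gripper":0.4,"xyz":[12,0,-12],"angular":[0,0,0]},
  ],
)

```text
clock: 9.35
position: [383.0, -104.4, 174.6]
ee_rot: [-0.044, 0.999, 0.0, 0.004]
contact_force: [1.0, 0.6, 0.1]
gripper_width: 59.5
```

```bash
cat >> h.py <<'E'
def matpacks(tag):
    for n,m0 in(('top',np.s_[170:270,350:450]),('scene',np.s_[190:280,190:300])):
        I,d=snap(n,tag+n);P=cloud(n,d);Q=P[m0];B=I[m0].max(2)
        m=((Q[...,2]>14)&(Q[...,2]<45)&(B<75)).astype(np.uint8)
        k,l,st,c=cv2.connectedComponentsWithStats(m)
        for i in range(1,k):
            if st[i,4]>60: print(n,c[i].round()+[m0[1].start,m0[0].start],st[i,4],cv2.minAreaRect(Q[l==i][:,:2].astype(np.float32)))
def groove(tag,ys=(-70,0)):
    im2,d2=snap('scene',tag);P=cloud('scene',d2)
    d=P[...,:2]-T0;c,sn=np.cos(TY),np.sin(TY);x=d@[c,sn];y=d@[-sn,c]
    for g in ys:
        m=(x>-100)&(x<33)&(abs(y-g)<18)&(P[...,2]>56)&(P[...,2]<76)&(im2.max(2)<75)
        print('groove',g,m.sum(),np.percentile(x[m],[2,98]) if m.sum()>5 else '',np.median(y[m]))
E
python3 - <<'E'
from h import *
matpacks('m1');groove('g1')
for z in(150,17): go(404,-363,z,90-28.2)
E
```

```text
top [408. 232.] 209 ((403.1712646484375, -362.8557434082031), (33.1917724609375, 71.3950424194336), 61.15009307861328)
scene [226. 219.] 209 ((406.5589294433594, -362.478271484375), (32.19460678100586, 74.97615814208984), 60.29523468017578)
groove -70 92 [-3.96360543 28.72563882] -72.38947147409178
groove 0 1  12.755686018882871
xyz cm [  0.23 -25.96   2.22] ang [0.    0.001 0.58 ] j6 -1.63 pos [ 383.5 -104.2  172.2] F [0.6 0.7 0.4] w 59.5 t 9.5
xyz cm [  0.25 -25.96  15.52] ang [0.    0.001 0.58 ] j6 -1.63 pos [ 383.5 -104.2  172.2] F [0.6 0.7 0.4] w 59.5 t 9.5
```

Call:
move_arm(
  moves=[
    {"gripper":0.4,"xyz":[0.15,-5,2.2],"angular":[0,0,0.12]},
    {"gripper":0.4,"xyz":[0.15,-10,2.2],"angular":[0,0,0.24]},
    {"gripper":0.4,"xyz":[0.15,-15,2.2],"angular":[0,0,0.36]},
    {"gripper":0.4,"xyz":[0.15,-20,2.2],"angular":[0,0,0.48]},
    {"gripper":0.4,"xyz":[0.15,-26,2.2],"angular":[0,0,0.59]},
    {"gripper":0.4,"xyz":[0.15,-26,2.2],"angular":[0,0,0.59]},
    {"gripper":0.4,"xyz":[0.15,-26,2.2],"angular":[0,0,0.59]},
  ],
)

```text
clock: 10.38
position: [403.7, -363.6, 148.4]
ee_rot: [0.249, 0.969, 0.0, -0.002]
contact_force: [0.2, 0.5, 0.0]
gripper_width: 59.8
```

Run:
```python
from h import *
go(404.8,-362.7,17,60.8)
matpacks('m2')
```

```text
xyz cm [-0.1   0.13 13.14] ang [-0.    -0.003  0.007] j6 -1.64 pos [ 403.7 -363.6  148.4] F [0.2 0.5 0. ] w 59.8 t 10.4
scene [295. 201.] 63 ((442.99945068359375, -129.3536834716797), (27.729629516601562, 67.53965759277344), 66.26823425292969)
scene [226. 219.] 209 ((406.8974609375, -362.60052490234375), (33.45810317993164, 72.38019561767578), 61.39457702636719)
```

Call:
move_arm(
  moves=[
    {"gripper":0.4,"xyz":[-0.1,0.1,5],"angular":[0,0,0]},
    {"gripper":0.4,"xyz":[-0.1,0.1,10],"angular":[0,0,0]},
    {"gripper":0.4,"xyz":[-0.1,0.1,13.2],"angular":[0,0,0]},
    {"gripper":0.4,"xyz":[-0.1,0.1,13.2],"angular":[0,0,0]},
    {"gripper":-1,"xyz":[-0.1,0.1,13.2],"angular":[0,0,0]},
    {"gripper":-1,"xyz":[-0.1,0.1,13.2],"angular":[0,0,0]},
    {"gripper":-1,"xyz":[-0.1,0.1,13.2],"angular":[0,0,0]},
    {"gripper":-1,"xyz":[-0.1,0.1,13.2],"angular":[0,0,0]},
  ],
)

```text
clock: 11.48
position: [406.7, -363.5, 20.6]
ee_rot: [0.248, 0.969, -0.0, 0.002]
contact_force: [-0.2, 1.8, 6.6]
gripper_width: 30.0
```

Run:
```python
from h import *
jaw=90+np.degrees(TY)
p=t2w(-25,0);go(*p,150,jaw)
```

```text
xyz cm [  9.51  33.34 -12.98] ang [-0.001  0.004 -0.589] j6 -1.64 pos [ 406.7 -363.5   20.6] F [-0.2  1.8  6.6] w 30.0 t 11.5
```

Call:
move_arm(
  moves=[
    {"gripper":0.3,"xyz":[0,0,0],"angular":[0,0,0]},
    {"gripper":0.3,"xyz":[0,0,0.4],"angular":[0,0,0]},
    {"gripper":0.3,"xyz":[0,0,0.4],"angular":[0,0,0]},
    {"gripper":-1,"xyz":[0,0,0.4],"angular":[0,0,0]},
    {"gripper":-1,"xyz":[0,0,0.4],"angular":[0,0,0]},
    {"gripper":-1,"xyz":[0,0,0.4],"angular":[0,0,0]},
    {"gripper":-1,"xyz":[0,0,0.4],"angular":[0,0,0]},
  ],
)

```text
clock: 12.35
position: [405.3, -363.1, 14.4]
ee_rot: [0.248, 0.969, -0.0, 0.0]
contact_force: [-0.2, -0.5, 1.5]
gripper_width: 30.2
```

Run:
```python
from h import *
jaw=90+np.degrees(TY)
p=t2w(-25,0);go(*p,150,jaw)
```

```text
xyz cm [  9.44  33.37 -13.56] ang [-0.    0.   -0.59] j6 -1.64 pos [ 405.3 -363.1   14.4] F [-0.2 -0.5  1.5] w 30.2 t 12.3
```

Call:
move_arm(
  moves=[
    {"gripper":-1,"xyz":[0,0,-6],"angular":[0,0,0]},
    {"gripper":-1,"xyz":[0,0,-12],"angular":[0,0,0]},
    {"gripper":-1,"xyz":[1.6,5.6,-13.6],"angular":[0,0,-0.1]},
    {"gripper":-1,"xyz":[3.2,11.2,-13.6],"angular":[0,0,-0.2]},
    {"gripper":-1,"xyz":[4.8,16.8,-13.6],"angular":[0,0,-0.3]},
    {"gripper":-1,"xyz":[6.4,22.4,-13.6],"angular":[0,0,-0.4]},
    {"gripper":-1,"xyz":[8,28,-13.6],"angular":[0,0,-0.5]},
    {"gripper":-1,"xyz":[9.45,33.4,-13.6],"angular":[0,0,-0.59]},
    {"gripper":-1,"xyz":[9.45,33.4,-13.6],"angular":[0,0,-0.59]},
    {"gripper":-1,"xyz":[9.45,33.4,-13.6],"angular":[0,0,-0.59]},
  ],
)

```text
clock: 13.6
position: [482.4, -24.8, 149.7]
ee_rot: [-0.044, 0.999, -0.0, -0.001]
contact_force: [-0.2, -0.2, -0.9]
gripper_width: 30.1
```

Run:
```python
from h import *
jaw=90+np.degrees(TY)
go(*t2w(-25,0),48.5,jaw)
```

```text
xyz cm [-0.09 -0.04 10.12] ang [ 0.    -0.002 -0.   ] j6 -1.77 pos [482.4 -24.8 149.7] F [-0.2 -0.2 -0.9] w 30.1 t 13.6
```

Call:
move_arm(
  moves=[
    {"gripper":-1,"xyz":[-0.1,0,5],"angular":[0,0,0]},
    {"gripper":-1,"xyz":[-0.1,0,8.5],"angular":[0,0,0]},
    {"gripper":-1,"xyz":[-0.1,0,9.8],"angular":[0,0,0]},
    {"gripper":-1,"xyz":[-0.1,0,10.1],"angular":[0,0,0]},
    {"gripper":-1,"xyz":[-0.1,0,10.1],"angular":[0,0,0]},
  ],
)

```text
clock: 14.22
position: [485.0, -25.0, 50.3]
ee_rot: [-0.044, 0.999, 0.0, 0.001]
contact_force: [0.7, 0.0, -1.8]
gripper_width: 30.6
```

Call:
move_arm(
  moves=[
    {"gripper":-1,"xyz":[0,0,0.1],"angular":[0,0,0]},
    {"gripper":-1,"xyz":[0,0,0.1],"angular":[0,0,0]},
  ],
)

```text
clock: 14.48
position: [484.8, -24.6, 49.2]
ee_rot: [-0.044, 0.999, 0.0, 0.001]
contact_force: [-0.1, -0.5, 0.7]
gripper_width: 30.5
```

Now it is touching. I release, rise, go behind and down with the fingers shut.

Call:
move_arm(
  moves=[
    {"gripper":0.3,"xyz":[0,0,0],"angular":[0,0,0]},
    {"gripper":0.3,"xyz":[0,0,0],"angular":[0,0,0]},
    {"gripper":0.3,"xyz":[0,0,0],"angular":[0,0,0]},
    {"gripper":0.3,"xyz":[0,0,-4],"angular":[0,0,0]},
    {"gripper":-1,"xyz":[3,0,-8],"angular":[0,0,0]},
    {"gripper":-1,"xyz":[7.2,0,-8],"angular":[0,0,0]},
    {"gripper":-1,"xyz":[7.2,0,-5],"angular":[0,0,0]},
    {"gripper":-1,"xyz":[7.2,0,-0.5],"angular":[0,0,0]},
    {"gripper":-1,"xyz":[7.2,0,-0.5],"angular":[0,0,0]},
  ],
)

```text
clock: 15.6
position: [410.0, -31.8, 51.4]
ee_rot: [-0.044, 0.999, -0.001, -0.004]
contact_force: [-0.1, 0.6, 0.4]
gripper_width: 0.1
```

Run:
```python
from h import *
groove('g2')
jaw=90+np.degrees(TY)
go(*t2w(-14.5,0),53,jaw)
```

```text
groove -70 94 [-5.1543498  30.14202135] -73.42668993169876
groove 0 217 [-92.70963435  11.11056259] -3.126726572468835
xyz cm [-8.2  -0.02 -0.03] ang [-0.001 -0.003  0.   ] j6 -1.80 pos [411.9 -31.3  52.9] F [ 0.5 -0.2  0.2] w -0.1 t 15.7
```

Call:
move_arm(
  moves=[
    {"gripper":-1,"xyz":[-1.5,0,0],"angular":[0,0,0]},
    {"gripper":-1,"xyz":[-2.2,0,0],"angular":[0,0,0]},
    {"gripper":-1,"xyz":[-2.9,0,0],"angular":[0,0,0]},
    {"gripper":-1,"xyz":[-3.6,0,0],"angular":[0,0,0]},
    {"gripper":-1,"xyz":[-4.3,0,0],"angular":[0,0,0]},
    {"gripper":-1,"xyz":[-5.0,0,0],"angular":[0,0,0]},
    {"gripper":-1,"xyz":[-5.7,0,0],"angular":[0,0,0]},
    {"gripper":-1,"xyz":[-6.4,0,0],"angular":[0,0,0]},
    {"gripper":-1,"xyz":[-7.0,0,0],"angular":[0,0,0]},
    {"gripper":-1,"xyz":[-7.4,0,0],"angular":[0,0,0]},
  ],
)

```text
clock: 16.9
position: [486.6, -24.5, 53.2]
ee_rot: [-0.044, 0.999, 0.0, 0.0]
contact_force: [-1.5, -0.7, 1.9]
gripper_width: 0.3
```

Call:
move_arm(
  moves=[
    {"gripper":-1,"xyz":[-0.2,0,0],"angular":[0,0,0]},
    {"gripper":-1,"xyz":[-0.4,0,0],"angular":[0,0,0]},
    {"gripper":-1,"xyz":[-0.6,0,0],"angular":[0,0,0]},
    {"gripper":-1,"xyz":[-0.7,0,0],"angular":[0,0,0]},
    {"gripper":-1,"xyz":[-0.8,0,0],"angular":[0,0,0]},
  ],
)

```text
clock: 17.52
position: [493.2, -24.0, 53.2]
ee_rot: [-0.044, 0.999, -0.0, -0.001]
contact_force: [-4.3, 0.0, 3.1]
gripper_width: 0.0
```

Call:
move_arm(
  moves=[
    {"gripper":-1,"xyz":[-0.1,0,0],"angular":[0,0,0]},
    {"gripper":-1,"xyz":[-0.2,0,0],"angular":[0,0,0]},
    {"gripper":-1,"xyz":[-0.2,0,0],"angular":[0,0,0]},
  ],
)

```text
clock: 17.9
position: [493.2, -24.2, 52.9]
ee_rot: [-0.044, 0.999, -0.0, -0.003]
contact_force: [-7.6, 0.9, 5.6]
gripper_width: 0.1
```

Call:
move_arm(
  moves=[
    {"gripper":-1,"xyz":[0.4,0,0],"angular":[0,0,0]},
    {"gripper":-1,"xyz":[3.5,0,-1],"angular":[0,0,0]},
    {"gripper":-1,"xyz":[5,0,-5],"angular":[0,0,0]},
    {"gripper":-1,"xyz":[8,0,-8],"angular":[0,0,0]},
    {"gripper":-1,"xyz":[8,0,-8],"angular":[0,0,0]},
    {"gripper":-1,"xyz":[8,0,-8],"angular":[0,0,0]},
  ],
)

```text
clock: 18.65
position: [417.3, -30.5, 133.4]
ee_rot: [-0.044, 0.999, 0.0, 0.001]
contact_force: [-0.3, -0.1, -0.3]
gripper_width: 0.1
```

Run:
```python
from h import *
groove('g3')
jaw=90+np.degrees(TY)
for z in(90,66,34): go(*t2w(-33,140),z,jaw)
im=cv2.imread('pics/g3.png');cv2.imwrite('pics/c5.png',cv2.resize(im[130:270,230:400],None,fx=4,fy=4,interpolation=cv2.INTER_CUBIC))
P=cloud('scene',np.load('pics/g3.npy'));d=P[...,:2]-T0;c,s=np.cos(TY),np.sin(TY);x=d@[c,s];y=d@[-s,c]
m=(x>-60)&(x<0)&(y>115)&(y<165)&(P[...,2]>45)&(im.max(2)<60);print(m.sum(),np.median(x[m]),np.median(y[m]),np.median(P[m][:,2]))
```

```text
groove -70 92 [-5.59618017 28.78609412] -72.37787738950912
groove 0 85 [-3.6245515  28.13340763] -3.08132737610456
xyz cm [-5.82 13.95  4.3 ] ang [ 0.     0.001 -0.   ] j6 -1.80 pos [417.1 -30.5 133. ] F [ 0.3 -0.2  0.8] w 0.2 t 18.7
xyz cm [-5.81 13.95  6.7 ] ang [ 0.     0.001 -0.   ] j6 -1.80 pos [417.1 -30.5 133. ] F [ 0.3 -0.2  0.8] w 0.2 t 18.7
xyz cm [-5.81 13.95  9.9 ] ang [ 0.     0.001 -0.   ] j6 -1.80 pos [417.1 -30.5 133. ] F [ 0.3 -0.2  0.8] w 0.2 t 18.7
146 -23.59574880105567 137.52932489230903 60.299018013069734
```

View pics/c5.png

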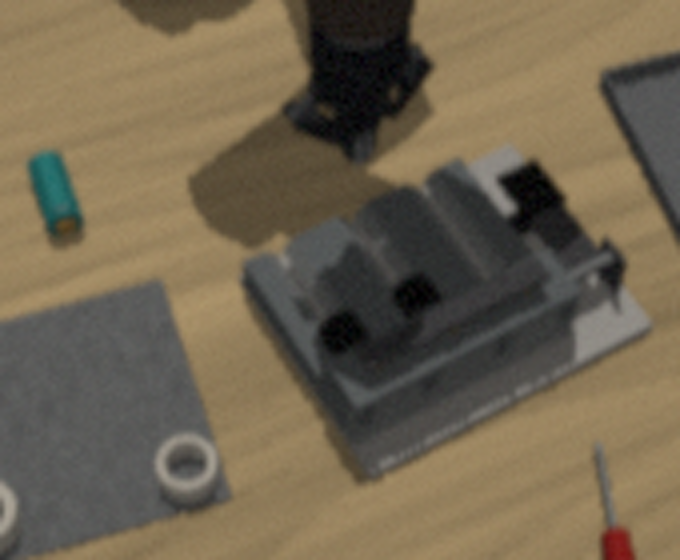

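Both packs sit home, level with each other, at crop (343,330) and (416,292). The pedal pad is at (533,190). Now I press it.

Call:
move_arm(
  moves=[
    {"gripper":-1,"xyz":[-2,5,0],"angular":[0,0,0]},
    {"gripper":-1,"xyz":[-4,10,0],"angular":[0,0,0]},
    {"gripper":-1,"xyz":[-5.8,13.95,2],"angular":[0,0,0]},
    {"gripper":-1,"xyz":[-5.8,13.95,6],"angular":[0,0,0]},
    {"gripper":-1,"xyz":[-5.8,13.95,7],"angular":[0,0,0]},
    {"gripper":-1,"xyz":[-5.8,13.95,8],"angular":[0,0,0]},
    {"gripper":-1,"xyz":[-5.8,13.95,9],"angular":[0,0,0]},
    {"gripper":-1,"xyz":[-5.8,13.95,9.9],"angular":[0,0,0]},
    {"gripper":-1,"xyz":[-5.8,13.95,10.2],"angular":[0,0,0]},
    {"gripper":-1,"xyz":[-5.8,13.95,10.2],"angular":[0,0,0]},
  ],
)

```text
clock: 19.95
position: [462.8, 112.9, 36.3]
ee_rot: [-0.045, 0.999, -0.0, 0.001]
contact_force: [-12.7, -2.6, 37.3]
gripper_width: -0.1
```

Call:
move_arm(
  moves=[
    {"gripper":-1,"xyz":[0,0,-0.25],"angular":[0,0,0]},
    {"gripper":-1,"xyz":[0,0,-0.25],"angular":[0,0,0]},
    {"gripper":-1,"xyz":[0,0,-0.25],"angular":[0,0,0]},
    {"gripper":-1,"xyz":[0,0,-0.25],"angular":[0,0,0]},
    {"gripper":-1,"xyz":[0,0,-0.25],"angular":[0,0,0]},
    {"gripper":-1,"xyz":[0,0,-0.25],"angular":[0,0,0]},
  ],
)

```text
clock: 20.7
position: [462.6, 112.9, 37.0]
ee_rot: [-0.044, 0.999, 0.0, 0.001]
contact_force: [-7.8, -1.5, 22.0]
gripper_width: -0.3
```

Call:
move_arm(
  moves=[
    {"gripper":-1,"xyz":[0,0,0],"angular":[0,0,0]},
    {"gripper":-1,"xyz":[0,0,0],"angular":[0,0,0]},
    {"gripper":-1,"xyz":[0,0,0],"angular":[0,0,0]},
    {"gripper":-1,"xyz":[0,0,0],"angular":[0,0,0]},
    {"gripper":-1,"xyz":[0,0,0],"angular":[0,0,0]},
    {"gripper":-1,"xyz":[0,0,0],"angular":[0,0,0]},
  ],
)

```text
clock: 21.45
position: [462.6, 112.9, 37.0]
ee_rot: [-0.044, 0.999, 0.0, 0.001]
contact_force: [-7.8, -1.5, 20.7]
gripper_width: 0.1
```

Run:
```python
from h import *
groove('g4')
im=cv2.imread('pics/g4.png');cv2.imwrite('pics/c6.png',cv2.resize(im[130:270,230:400],None,fx=4,fy=4,interpolation=cv2.INTER_CUBIC))
```

```text
groove -70 93 [-4.86561925 29.04305714] -71.67171441898762
groove 0 87 [-3.65495372 30.58785458] -2.967089449812586
```

View pics/c6.png

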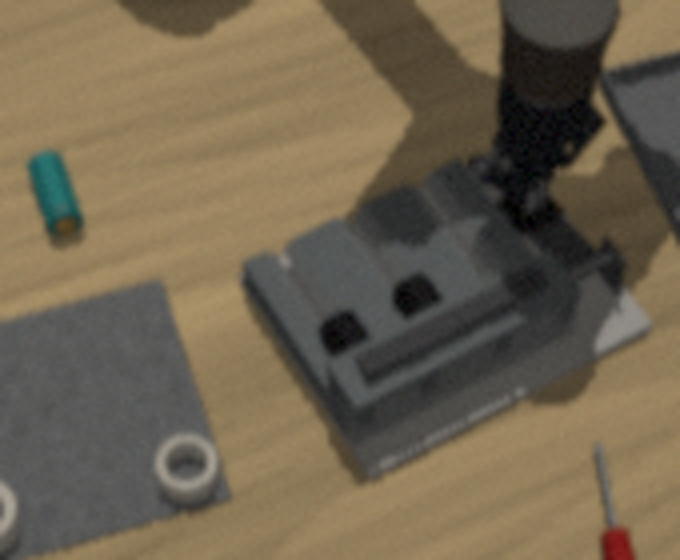

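The pedal is on its stop: pad z is 37 against the expected 37, held for about 1.5 s, with the packs still home. I let it up.

Call:
move_arm(
  moves=[
    {"gripper":-1,"xyz":[0,0,-0.5],"angular":[0,0,0]},
    {"gripper":-1,"xyz":[0,0,-1.2],"angular":[0,0,0]},
    {"gripper":-1,"xyz":[0,0,-2],"angular":[0,0,0]},
    {"gripper":-1,"xyz":[0,0,-2.8],"angular":[0,0,0]},
    {"gripper":-1,"xyz":[0,0,-5],"angular":[0,0,0]},
    {"gripper":-1,"xyz":[0,0,-9.5],"angular":[0,0,0]},
    {"gripper":-1,"xyz":[0,0,-9.5],"angular":[0,0,0]},
    {"gripper":-1,"xyz":[0,0,-9.5],"angular":[0,0,0]},
  ],
)

```text
clock: 22.5
position: [462.3, 113.6, 128.9]
ee_rot: [-0.044, 0.999, 0.0, 0.001]
contact_force: [-0.6, -0.4, -0.8]
gripper_width: -0.0
```

Run:
```python
from h import *
groove('g5')
jaw=90+np.degrees(TY)
for z in(130,48.5): go(*t2w(12,0),z,jaw)
im=cv2.imread('pics/g5.png')
P=cloud('scene',np.load('pics/g5.npy'));d=P[...,:2]-T0;c,s=np.cos(TY),np.sin(TY);x=d@[c,s];y=d@[-s,c]
m=(x>-60)&(x<0)&(y>118)&(y<162)&(P[...,2]>25)&(P[...,2]<75)&(im.max(2)<60);print(m.sum(),np.median(x[m]),np.median(y[m]),np.median(P[m][:,2]))
```

```text
groove -70 90 [-4.25470191 29.19516745] -72.58937155714517
groove 0 84 [-3.70697057 28.52481496] -3.432953581676678
xyz cm [ -4.61 -13.98  -0.17] ang [-0. -0. -0.] j6 -2.07 pos [461.8 113.3 128.3] F [-0.3 -0.7 -0.7] w 0.4 t 22.6
xyz cm [ -4.61 -13.98   7.98] ang [-0. -0. -0.] j6 -2.07 pos [461.8 113.3 128.3] F [-0.3 -0.7 -0.7] w 0.4 t 22.6
156 -26.518689986108996 137.02077851668582 60.668105707757974
```

The pedal is back up (pad z 60.7). Next I take out pack B, in the middle groove.

Call:
move_arm(
  moves=[
    {"gripper":0.3,"xyz":[-1.5,-5,-0.5],"angular":[0,0,0]},
    {"gripper":0.3,"xyz":[-3,-10,-0.5],"angular":[0,0,0]},
    {"gripper":0.3,"xyz":[-4.6,-14,-0.5],"angular":[0,0,0]},
    {"gripper":0.3,"xyz":[-4.6,-14,0],"angular":[0,0,0]},
    {"gripper":0.3,"xyz":[-4.6,-14,4],"angular":[0,0,0]},
    {"gripper":0.3,"xyz":[-4.6,-14,7.8],"angular":[0,0,0]},
    {"gripper":0.3,"xyz":[-4.6,-14,7.8],"angular":[0,0,0]},
  ],
)

```text
clock: 23.42
position: [517.0, -22.2, 47.5]
ee_rot: [-0.044, 0.999, -0.001, -0.004]
contact_force: [0.1, -0.3, 0.1]
gripper_width: 55.6
```

Call:
move_arm(
  moves=[
    {"gripper":-1,"xyz":[0,0,0.1],"angular":[0,0,0]},
    {"gripper":-1,"xyz":[0,0,0.1],"angular":[0,0,0]},
    {"gripper":-1,"xyz":[0,0,0.1],"angular":[0,0,0]},
    {"gripper":-1,"xyz":[0,0,0.1],"angular":[0,0,0]},
  ],
)

```text
clock: 23.92
position: [521.0, -22.1, 51.3]
ee_rot: [-0.044, 0.999, 0.0, 0.001]
contact_force: [-1.5, -1.5, 5.6]
gripper_width: 30.1
```

Call:
move_arm(
  moves=[
    {"gripper":-1,"xyz":[1,0,0],"angular":[0,0,0]},
    {"gripper":-1,"xyz":[2.2,0,0],"angular":[0,0,0]},
    {"gripper":-1,"xyz":[3.6,0,0],"angular":[0,0,0]},
    {"gripper":-1,"xyz":[5,0,0],"angular":[0,0,0]},
    {"gripper":-1,"xyz":[6,0,0],"angular":[0,0,0]},
    {"gripper":-1,"xyz":[6.5,0,0],"angular":[0,0,0]},
    {"gripper":-1,"xyz":[6.5,0,0],"angular":[0,0,0]},
  ],
)

```text
clock: 24.8
position: [456.6, -27.9, 51.2]
ee_rot: [-0.044, 0.999, 0.0, 0.002]
contact_force: [1.5, -3.5, 7.0]
gripper_width: 30.4
```

Call:
move_arm(
  moves=[
    {"gripper":-1,"xyz":[0,0,-4],"angular":[0,0,0]},
    {"gripper":-1,"xyz":[0,0,-9],"angular":[0,0,0]},
    {"gripper":-1,"xyz":[0,0,-10],"angular":[0,0,0]},
    {"gripper":-1,"xyz":[0,0,-10],"angular":[0,0,0]},
  ],
)

```text
clock: 25.3
position: [454.4, -27.5, 149.5]
ee_rot: [-0.044, 0.999, 0.001, -0.0]
contact_force: [-0.5, -0.2, -2.6]
gripper_width: 30.3
```

Run:
```python
from h import *
jaw=90+np.degrees(TRY)
p=t2w(45,0,TR0,TRY);print(p);go(*p,100,jaw);go(*p,20,jaw)
P=cloud('top',np.load('pics/top0.npy'));Q=P[180:240,195:232];q=Q[(Q[...,2]<12)];print('trayfloor',np.median(q,0))
groove('g6')
im=cv2.imread('pics/g6.png');cv2.imwrite('pics/c7.png',cv2.resize(im[110:250,250:420],None,fx=4,fy=4,interpolation=cv2.INTER_CUBIC))
```

```text
[535.19267923 308.94981683]
xyz cm [-10.98  32.81   4.99] ang [ 0.001 -0.     0.204] j6 -1.78 pos [454.4 -27.5 149.5] F [-0.5 -0.2 -2.6] w 30.3 t 25.3
xyz cm [-10.98  32.8   12.99] ang [ 0.001 -0.     0.204] j6 -1.78 pos [454.4 -27.5 149.5] F [-0.5 -0.2 -2.6] w 30.3 t 25.3
trayfloor [487.33300005 310.28796527   3.58491817]
groove -70 90 [-3.70922764 28.6455524 ] -72.37648343006447
groove 0 0  nan
  return _methods._mean(a, axis=axis, dtype=dtype,
  ret = ret.dtype.type(ret / rcount)
```

View pics/c7.png

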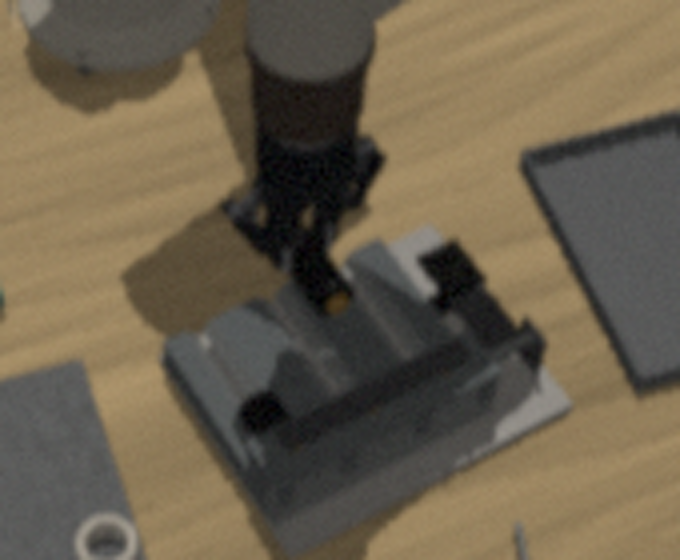

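Pack B is held (nose at crop 338,300) and clear of the tester; pack A stays home at (265,412). Now to the tray.

Call:
move_arm(
  moves=[
    {"gripper":-1,"xyz":[-1.8,5.4,0],"angular":[0,0,0.03]},
    {"gripper":-1,"xyz":[-3.6,10.8,0],"angular":[0,0,0.07]},
    {"gripper":-1,"xyz":[-5.4,16.2,0],"angular":[0,0,0.1]},
    {"gripper":-1,"xyz":[-7.2,21.6,0],"angular":[0,0,0.14]},
    {"gripper":-1,"xyz":[-9,27,0],"angular":[0,0,0.17]},
    {"gripper":-1,"xyz":[-11,32.8,0],"angular":[0,0,0.204]},
    {"gripper":-1,"xyz":[-11,32.8,4],"angular":[0,0,0.204]},
    {"gripper":-1,"xyz":[-11,32.8,9],"angular":[0,0,0.204]},
    {"gripper":-1,"xyz":[-11,32.8,12],"angular":[0,0,0.204]},
    {"gripper":-1,"xyz":[-11,32.8,12.7],"angular":[0,0,0.204]},
  ],
)

```text
clock: 26.6
position: [533.5, 306.4, 18.0]
ee_rot: [0.058, 0.998, -0.003, -0.003]
contact_force: [-0.8, 0.9, -0.8]
gripper_width: 30.4
```

Call:
move_arm(
  moves=[
    {"gripper":-1,"xyz":[0,0,0.2],"angular":[0,0,0]},
    {"gripper":-1,"xyz":[0,0,0.3],"angular":[0,0,0]},
    {"gripper":-1,"xyz":[0,0,0.4],"angular":[0,0,0]},
  ],
)

```text
clock: 26.98
position: [536.7, 309.1, 20.1]
ee_rot: [0.058, 0.998, 0.001, 0.001]
contact_force: [-0.3, 0.4, -2.5]
gripper_width: 30.4
```

Call:
move_arm(
  moves=[
    {"gripper":-1,"xyz":[0,0,0.1],"angular":[0,0,0]},
    {"gripper":-1,"xyz":[0,0,0.2],"angular":[0,0,0]},
    {"gripper":-1,"xyz":[0,0,0.2],"angular":[0,0,0]},
  ],
)

```text
clock: 27.35
position: [536.2, 308.7, 17.3]
ee_rot: [0.058, 0.998, 0.0, 0.0]
contact_force: [-0.5, -0.0, 0.9]
gripper_width: 29.9
```

Touching now, so I release and return for pack A.

Call:
move_arm(
  moves=[
    {"gripper":0.3,"xyz":[0,0,0],"angular":[0,0,0]},
    {"gripper":0.3,"xyz":[0,0,0],"angular":[0,0,0]},
    {"gripper":0.3,"xyz":[0,0,0],"angular":[0,0,0]},
    {"gripper":0.3,"xyz":[0,0,-5],"angular":[0,0,0]},
    {"gripper":0.3,"xyz":[0,0,-11],"angular":[0,0,0]},
    {"gripper":0.3,"xyz":[0,0,-13],"angular":[0,0,0]},
    {"gripper":0.3,"xyz":[0,0,-13],"angular":[0,0,0]},
  ],
)

```text
clock: 28.22
position: [536.9, 309.3, 148.9]
ee_rot: [0.058, 0.998, 0.002, 0.002]
contact_force: [0.3, -0.8, -0.2]
gripper_width: 55.2
```

Run:
```python
from h import *
jaw=90+np.degrees(TY)
go(*t2w(12,-70),150,jaw);go(*t2w(12,-70),48.5,jaw)
groove('g7')
```

```text
xyz cm [ -3.58 -39.95  -0.24] ang [ 0.003  0.003 -0.204] j6 -2.47 pos [536.9 309.3 148.9] F [ 0.3 -0.8 -0.2] w 55.2 t 28.2
xyz cm [ -3.55 -39.99   9.91] ang [ 0.003  0.003 -0.204] j6 -2.47 pos [536.9 309.3 148.9] F [ 0.3 -0.8 -0.2] w 55.2 t 28.2
groove -70 92 [-4.46896531 29.38888838] -72.57558991938284
groove 0 0  nan
  return _methods._mean(a, axis=axis, dtype=dtype,
  ret = ret.dtype.type(ret / rcount)
```

Call:
move_arm(
  moves=[
    {"gripper":0.3,"xyz":[-0.5,-6,0],"angular":[0,0,-0.03]},
    {"gripper":0.3,"xyz":[-1,-12,0],"angular":[0,0,-0.06]},
    {"gripper":0.3,"xyz":[-1.5,-18,0],"angular":[0,0,-0.09]},
    {"gripper":0.3,"xyz":[-2,-24,0],"angular":[0,0,-0.12]},
    {"gripper":0.3,"xyz":[-2.5,-30,0],"angular":[0,0,-0.15]},
    {"gripper":0.3,"xyz":[-3,-36,0],"angular":[0,0,-0.18]},
    {"gripper":0.3,"xyz":[-3.6,-40,0],"angular":[0,0,-0.204]},
    {"gripper":0.3,"xyz":[-3.6,-40,0],"angular":[0,0,-0.204]},
    {"gripper":0.3,"xyz":[-3.6,-40,0],"angular":[0,0,-0.204]},
  ],
)

```text
clock: 29.4
position: [524.6, -92.9, 145.3]
ee_rot: [-0.044, 0.999, 0.0, -0.002]
contact_force: [-0.2, 1.2, 0.3]
gripper_width: 55.2
```

Run:
```python
from h import *
jaw=90+np.degrees(TY)
go(*t2w(12,-70),48.5,jaw)
```

```text
xyz cm [-0.19  0.11  9.67] ang [ 0.    -0.003 -0.001] j6 -1.61 pos [524.6 -92.9 145.3] F [-0.2  1.2  0.3] w 55.2 t 29.4
```

Call:
move_arm(
  moves=[
    {"gripper":0.3,"xyz":[0,0.1,4],"angular":[0,0,0]},
    {"gripper":0.3,"xyz":[0,0.1,7.5],"angular":[0,0,0]},
    {"gripper":0.3,"xyz":[0,0.1,9.6],"angular":[0,0,0]},
    {"gripper":0.3,"xyz":[0,0.1,9.6],"angular":[0,0,0]},
    {"gripper":0.3,"xyz":[0,0.1,9.6],"angular":[0,0,0]},
    {"gripper":-1,"xyz":[0,0.1,9.7],"angular":[0,0,0]},
    {"gripper":-1,"xyz":[0,0.1,9.7],"angular":[0,0,0]},
    {"gripper":-1,"xyz":[0,0.1,9.7],"angular":[0,0,0]},
    {"gripper":-1,"xyz":[0,0.1,9.7],"angular":[0,0,0]},
  ],
)

```text
clock: 30.52
position: [526.1, -92.0, 51.1]
ee_rot: [-0.044, 0.999, -0.0, 0.001]
contact_force: [-1.6, 0.4, 6.1]
gripper_width: 29.9
```

Call:
move_arm(
  moves=[
    {"gripper":-1,"xyz":[1,0,0],"angular":[0,0,0]},
    {"gripper":-1,"xyz":[2.2,0,0],"angular":[0,0,0]},
    {"gripper":-1,"xyz":[3.6,0,0],"angular":[0,0,0]},
    {"gripper":-1,"xyz":[5,0,0],"angular":[0,0,0]},
    {"gripper":-1,"xyz":[6,0,0],"angular":[0,0,0]},
    {"gripper":-1,"xyz":[6.5,0,0],"angular":[0,0,0]},
    {"gripper":-1,"xyz":[6.5,0,0],"angular":[0,0,0]},
  ],
)

```text
clock: 31.4
position: [461.4, -97.8, 51.1]
ee_rot: [-0.044, 0.999, -0.0, 0.002]
contact_force: [2.7, -2.1, 6.8]
gripper_width: 30.3
```

Call:
move_arm(
  moves=[
    {"gripper":-1,"xyz":[0,0,-4],"angular":[0,0,0]},
    {"gripper":-1,"xyz":[0,0,-9],"angular":[0,0,0]},
    {"gripper":-1,"xyz":[0,0,-10],"angular":[0,0,0]},
    {"gripper":-1,"xyz":[0,0,-10],"angular":[0,0,0]},
  ],
)

```text
clock: 31.9
position: [458.8, -97.5, 149.1]
ee_rot: [-0.043, 0.999, 0.0, -0.001]
contact_force: [-0.9, 0.4, -1.4]
gripper_width: 30.7
```

```bash
python3 - <<'E' 2>/dev/null
from h import *
jaw=90+np.degrees(TRY)
p=t2w(-70,0,TR0,TRY);go(*p,150,jaw)
groove('g8')
E
```

```text
xyz cm [ 0.13 42.15 -0.05] ang [ 0.001 -0.002  0.204] j6 -1.62 pos [458.8 -97.5 149.1] F [-0.9  0.4 -1.4] w 30.7 t 31.9
groove -70 0  nan
groove 0 0  nan
```

Call:
move_arm(
  moves=[
    {"gripper":-1,"xyz":[0,6,0],"angular":[0,0,0.03]},
    {"gripper":-1,"xyz":[0,12,0],"angular":[0,0,0.06]},
    {"gripper":-1,"xyz":[0,18,0],"angular":[0,0,0.09]},
    {"gripper":-1,"xyz":[0,24,0],"angular":[0,0,0.12]},
    {"gripper":-1,"xyz":[0,30,0],"angular":[0,0,0.15]},
    {"gripper":-1,"xyz":[0,36,0],"angular":[0,0,0.18]},
    {"gripper":-1,"xyz":[0,42.15,0],"angular":[0,0,0.204]},
    {"gripper":-1,"xyz":[0,42.15,4],"angular":[0,0,0.204]},
    {"gripper":-1,"xyz":[0,42.15,9],"angular":[0,0,0.204]},
    {"gripper":-1,"xyz":[0,42.15,12],"angular":[0,0,0.204]},
  ],
)

```text
clock: 33.2
position: [421.1, 319.6, 25.0]
ee_rot: [0.058, 0.998, -0.004, -0.003]
contact_force: [0.2, 0.3, -1.0]
gripper_width: 30.2
```

Call:
move_arm(
  moves=[
    {"gripper":-1,"xyz":[0,0,0.5],"angular":[0,0,0]},
    {"gripper":-1,"xyz":[0,0,0.9],"angular":[0,0,0]},
    {"gripper":-1,"xyz":[0,0,1.1],"angular":[0,0,0]},
    {"gripper":-1,"xyz":[0,0,1.1],"angular":[0,0,0]},
  ],
)

```text
clock: 33.7
position: [424.0, 322.7, 19.7]
ee_rot: [0.058, 0.998, 0.001, 0.0]
contact_force: [0.5, 0.6, -0.2]
gripper_width: 30.3
```

Call:
move_arm(
  moves=[
    {"gripper":-1,"xyz":[0,0,0.1],"angular":[0,0,0]},
    {"gripper":-1,"xyz":[0,0,0.2],"angular":[0,0,0]},
    {"gripper":-1,"xyz":[0,0,0.2],"angular":[0,0,0]},
  ],
)

```text
clock: 34.08
position: [423.8, 322.5, 17.1]
ee_rot: [0.058, 0.998, 0.0, 0.0]
contact_force: [-0.8, 0.2, 1.0]
gripper_width: 30.0
```

Call:
move_arm(
  moves=[
    {"gripper":0.3,"xyz":[0,0,0],"angular":[0,0,0]},
    {"gripper":0.3,"xyz":[0,0,0],"angular":[0,0,0]},
    {"gripper":0.3,"xyz":[0,0,0],"angular":[0,0,0]},
    {"gripper":0.3,"xyz":[0,0,-5],"angular":[0,0,0]},
    {"gripper":0.3,"xyz":[0,0,-11],"angular":[0,0,0]},
    {"gripper":0.3,"xyz":[0,-6,-15],"angular":[0,0,0]},
    {"gripper":0.3,"xyz":[0,-12,-17],"angular":[0,0,0]},
    {"gripper":0.3,"xyz":[0,-18,-17],"angular":[0,0,0]},
    {"gripper":0.3,"xyz":[0,-24,-17],"angular":[0,0,0]},
    {"gripper":0.3,"xyz":[0,-24,-17],"angular":[0,0,0]},
  ],
)

```text
clock: 35.33
position: [394.4, 80.8, 187.0]
ee_rot: [0.06, 0.998, 0.0, -0.0]
contact_force: [0.5, -0.2, 0.7]
gripper_width: 55.7
```

Run:
```python
from h import *
print(arm.read_state()['position'],arm.read_state()['contact_force'])
im,d=snap('top','t9');im2,d2=snap('scene','s9')
P=cloud('top',d);s=np.s_[165:250,180:245];Q=P[s]
m=((Q[...,2]>14)&(im[s].max(2)<55)).astype(np.uint8);k,l,st,c=cv2.connectedComponentsWithStats(m)
for i in range(1,k):
    if st[i,4]>60:print(cv2.minAreaRect(Q[l==i][:,:2].astype(np.float32)),np.percentile(Q[l==i][:,2],[50,95]))
cv2.imwrite('pics/c9.png',np.hstack([cv2.resize(im[130:270,160:330],(480,395)),cv2.resize(im2[110:270,330:460],(320,395))]))
cv2.imwrite('pics/c9b.png',im2)
```

```text
[394.42911147  80.80265769 186.95001639] [ 0.51907459 -0.23990231  0.74558504]
((498.34600830078125, 99.60580444335938), (464.455078125, 70.57209014892578), 74.8330307006836) [32.49918373 40.17876357]
((443.5873718261719, 318.12939453125), (33.538265228271484, 67.85478210449219), 84.53829193115234) [32.82773739 39.82016378]
```

View pics/c9.png

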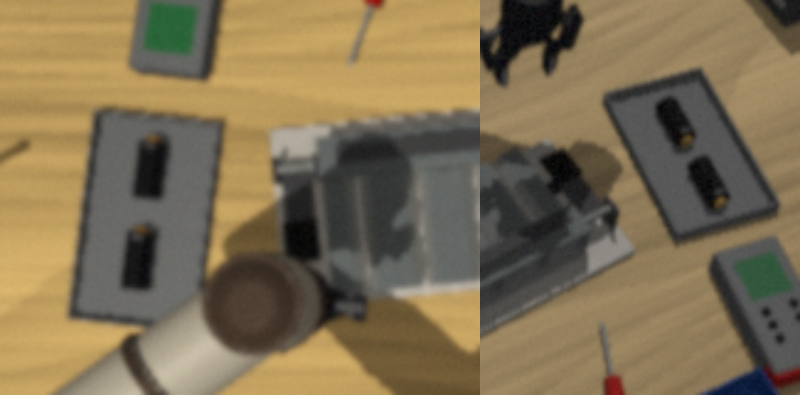

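View pics/c9b.png

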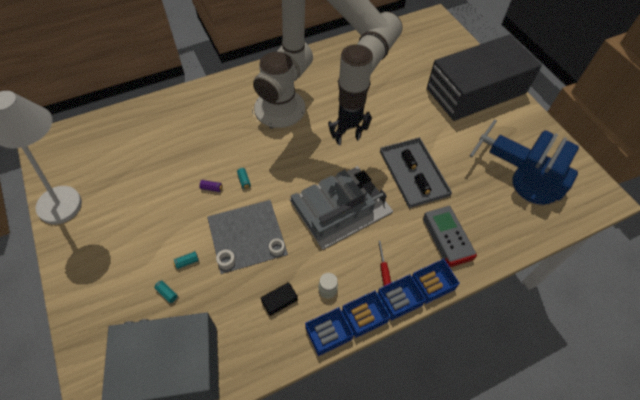

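Both packs lie flat in the tray (scene 409,160 and 424,184). The mat is empty apart from the two rolls, and the other things have not moved. I hand the job in.

```bash
python3 -c "
from h import *
print(arm.job_done(), arm.read_state()['clock'])"
```

```text
the job is handed in; nothing more can be done
the job is handed in; nothing more can be done
```

The job is done and handed in at about 36 s of the 210 s. Only two black packs were on the mat, and both were tested and now lie flat in the tray.

- **Packs in the tester:** I laid them in the grooves at y = -70 and y = 0 and pushed them in from behind. Each stopped at the wall at about 6 to 8 N. The camera put their rear ends at about -4 to -5 mm, where -5 is home, and they stayed there through the pedal press.
- **Pedal:** It went fully down to its stop, with the pad at z = 37 as expected, and was held for about 1.5 s. The force briefly reached about 37 N and then held at about 21 N, which is more than needed. It came back up to z of about 61 with the packs still home.
- **Last pictures:** Both packs are clear of the tray walls and the bystanders look unmoved. The arm is clear of everything.
- **Disagreements:** The gripper read about 30 mm on the 32 mm packs. When it closed, the tool usually ended about 3 mm higher than commanded. I gripped pack B a second time, lower, before lifting it from the mat; nothing slipped.
- **Check that failed:** In the final depth check only the near pack was separated cleanly, with its top at about 33 mm median and 40 mm at the 95th percentile, against 36 expected. The far pack's region merged with other dark areas, so I judged it flat from the pictures.

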